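# Load the sprung check scale with ring weights to its red mark

### The arm

A 6-joint arm with a two-finger parallel gripper is mounted at the origin on the work surface. World frame = base frame: x ahead of the robot, y to its left, z up, the work surface at z = 0. Lengths are in m, angles in rad, forces in N, time in s.
With the tool pointing down it reaches from about 0.375 to 0.9 m from the base axis. Payload 3.1 kg.
Tool frame: the origin (TCP) lies between the finger pads; the fingertips stand manip.finger_overhang ahead of it and the grasp point (between the pads) lies 5 mm behind it (manip.finger_overhang is the distance from the TCP to the fingertips, in m); z points along the fingers, y is the line along which they close (so a half turn about z gives the same grasp; the last joint's range is limited). The gripper opens to 85 mm and grips with 20 to 120 N. Pads are 22 mm wide; open, the fingers measure 114 mm over their backs; the gripper's body (76 mm by 85 mm) begins 54 mm behind the grasp point. The pads swing forward as they close: fully open they stand 13 mm farther back than shut.
Start: joints at [-1.288, 0.527, 1.433, -0, 1.181, -0.178], TCP at [0.278, -0.56, 0.209] pointing down, gripper open.
Joint ranges: [-3.08, 3.08], [-0.75, 2.2], [0.22, 2.44], [-1.43, 4.57], [0, 2.65], [-2.85, 2.85]. Speed limits (rad/s): [2.79, 2.79, 3.14, 3.14, 3.14, 3.14].

### API

Orientations are given as a unit quaternion [x, y, z, w].
In Python, from station import manip gives the robot as it stands.
- The arm moves only by the tool drive_tool, never from a script. Its argument "plan" is a list of rows, each a list of 7 numbers: the shift along the tool's x, y, z in m, then the turn, a rotation vector about the tool's x, y, z in degrees, then the opening, from -1 (shut) to 1 (fully open). In form: [[x, y, z, wx, wy, wz, gripper], ...]. A call has 1 to 10 rows; each row shifts and turns the commanded pose from where the row before left it, along the tool's axes as they then stand; what a row does not reach is not made up. A row lasts 1/10 s, in which the tool goes at most 50 mm and 8.59 degrees, less where a joint would pass 70% of its speed; a pose out of reach is approached as far as the arm can. A call is refused whole if a number of a shift passes 0.05 or a number of a turn 8.59, either way. A call with a gripper value outside its range is refused whole. The fingers move at their own pace and stop on an object; "newtons" is the grip in N (left out, the last holds). Time passes only in rows, so rows that do not move let the fingers close. It gives the time, the measured TCP pose, the force, the opening and the grip force at its end, in the units of the state.
- manip.sense(): the state, without advancing time (a new reading comes with each control period).
- manip.snapshot(name): name is "side" or "top" or "wrist"; returns a dict with "image" (400x640x3 uint8, red, green, blue), "z_map" (400x640 float32, m along the optical axis (not along the pixel's ray), 0 where there is no reading), "fov_y" (degrees; the focal length in pixels is half the picture's height over the tangent of half this angle, whatever the lens; pixels are square), "cx", "cy" (the principal point, pixels), "k1" (the pictures are not rectified: a ray, as slopes to the right and down, at radius r is drawn at 1 + k1 r^2 times it, then the intrinsics apply), "extrinsics" (4x4, takes a point from camera to world coordinates); the wrist camera has in their place "mount" (4x4, takes a point from camera to tool coordinates, whose origin is the TCP and whose axes are the flange's). Camera axes: x right, y up, looking along -z (the intrinsics and any distortion apply to the point x, -y, -z); pixel columns grow to the right and rows downward; lengths in m; the calibration is good to about 2 mm. A picture is of the moment at which its call begins: read the wrist's pose just before it.
- manip.sign_off(): hands the job in; it is judged then, once.
The state is a dict: "t": time; "q": joint angles; "qd": joint speeds; "tau": joint torques, N m; "tcp_pos": TCP position; "tool_rot": TCP orientation; "force": force on the tool from outside, world axes, zero at the start; "ft_torque": the same for the moment, N m; "finger_gap": opening from 0.0 (shut) to 1.0 (fully open); "gripper_force": force on a finger pad.
Only numpy, scipy, OpenCV 4.12 (cv2) and the standard library are available. Lean on these libraries where they do the work, as an engineer would, in place of code of your own. Each camera call takes 0.05 s, during which the arm holds its last target. There are 200 camera calls.

### The job

Add the steel ring weights one at a time to the spindle of the sprung scale, pushing each one gently past the spindle's spring catch until it lies flat on the pan or on the ring below, and let the pan come to rest before you judge it. Stop with the first ring that brings the black pointer level with the red mark or below it, leaving spare rings on the bench. Do not drop rings onto the pan, do not press the pan down to its bottom stop, and leave the red mark and everything else on the bench undisturbed.

Things in the scene. Friction and masses are not known exactly. Their poses are not given: they have to be found in the camera images.
- scale: fixed check scale: blue base plate 150 x 120 x 15 mm carrying the sprung round pan over its origin and, on the +x side, an upright white scale plate (44 mm wide, its face 57 mm from the axis, top 130 mm above the bench). Origin: on the bench under the pan's axis, z up; it stands at any yaw within about 0.5 rad. Nothing of it except the spindle rises above the empty pan by more than 5 mm
- pan (a joint): how far the sprung pan has sunk (m), 0 at the top, bottom stop at 0.090; keep it above the last 5 mm. Empty it rests at about 0.003. The spring gives about 115 N/m (one ring sinks it 12.5 to 14.5 mm more), damped, settles within 1 s
- pan_floor (a point): centre of the upper face of the flat aluminium pan (72 mm diameter, 4 mm thick), on the axis of its steel spindle, 130 mm above the bench when pan is 0; moves down with the pan; x, y axes as scale
- spindle_tip (a point): top of the upright spindle, 54 mm above the pan floor. The spindle is 16 mm in diameter up to 46 mm above the pan floor, then tapers to 6 mm at the tip
- catch (a point): spring catch: four brass sprung wedges around the spindle, 41.5 mm above the pan floor, 3 mm proud. A lowered ring stops there, underside 44 mm above the pan floor; centred it needs 3.2 to 5 N in all (own weight 1.6 N) to click past, the pan sinking meanwhile; off centre it rubs, pushes back sideways (towards the centre) and needs up to twice that. Below, it is free; room for three
- pointer (a point): tip of the black pointer, which sinks with the pan, in front of the scale plate (6 mm below the pan floor, 63 mm from the axis)
- mark (a point): inner end of the red marker bar, 63 mm from the axis beside the pointer; pointer and mark are level when pan equals marker
- marker (a joint): setting of the red marker (m): the value of pan at which the pointer is level with it, 0.024 to 0.039. Held by friction; not to be moved
- ring1: steel ring weight, 50 mm outer diameter, 19 mm bore, 12 mm thick, about 160 g (rings differ by up to 6 %). Lies flat on the bench; origin at the centre of its underside, z up. All four are alike; two or three are needed
- ring2: steel ring weight, 50 mm outer diameter, 19 mm bore, 12 mm thick, about 160 g (rings differ by up to 6 %). Lies flat on the bench; origin at the centre of its underside, z up. All four are alike; two or three are needed
- ring3: steel ring weight, 50 mm outer diameter, 19 mm bore, 12 mm thick, about 160 g (rings differ by up to 6 %). Lies flat on the bench; origin at the centre of its underside, z up. All four are alike; two or three are needed
- ring4: steel ring weight, 50 mm outer diameter, 19 mm bore, 12 mm thick, about 160 g (rings differ by up to 6 %). Lies flat on the bench; origin at the centre of its underside, z up. All four are alike; two or three are needed
- cork: bystander: upright cork, 22 mm diameter, 28 mm tall, origin centre of underside
- stopper: bystander: black rubber stopper, 24 to 32 mm diameter, 26 mm tall, origin centre of underside
- flask: bystander: conical glass flask, 76 mm diameter at the foot, 110 mm tall, origin centre of underside
- wine_bottle: bystander: green wine bottle, 74 mm diameter, 290 mm tall, origin centre of underside
- reagent_jar: bystander: white jar with red cap, 60 mm diameter, 85 mm tall, origin centre of underside
- beaker: bystander: empty glass beaker, 70 mm diameter, 85 mm tall, origin centre of underside
- spatula: bystander: lab spatula 190 mm long lying on the bench, along its x
Things that resemble listed ones, but are neither listed nor needed, are in the scene too. Leave any green or purple look-alike of the ring3 alone.

How it is judged:
On the way, in this order (a step that is already met when the one before it is completed fails the run):
1. a first ring alone lies home on the pan, below the catch and released ((((z of ring1 in the frame of pan_floor between -0.003 and 0.028 m and horizontal distance between ring1 and pan_floor below 0.006 m and angle between ring1's own z axis and vertical below 0.12 rad) and contact force between the fingers and ring1 below 0.1 N and horizontal distance between each of ring2, ring3, ring4 and pan_floor above 0.06 m) or ((z of ring2 in the frame of pan_floor between -0.003 and 0.028 m and horizontal distance between ring2 and pan_floor below 0.006 m and angle between ring2's own z axis and vertical below 0.12 rad) and contact force between the fingers and ring2 below 0.1 N and horizontal distance between each of ring1, ring3, ring4 and pan_floor above 0.06 m) or ((z of ring3 in the frame of pan_floor between -0.003 and 0.028 m and horizontal distance between ring3 and pan_floor below 0.006 m and angle between ring3's own z axis and vertical below 0.12 rad) and contact force between the fingers and ring3 below 0.1 N and horizontal distance between each of ring1, ring2, ring4 and pan_floor above 0.06 m) or ((z of ring4 in the frame of pan_floor between -0.003 and 0.028 m and horizontal distance between ring4 and pan_floor below 0.006 m and angle between ring4's own z axis and vertical below 0.12 rad) and contact force between the fingers and ring4 below 0.1 N and horizontal distance between each of ring1, ring2, ring3 and pan_floor above 0.06 m))), for 0.2 s.
2. a second ring lies home on top of it, released ((((z of ring1 in the frame of pan_floor between -0.003 and 0.028 m and horizontal distance between ring1 and pan_floor below 0.006 m and angle between ring1's own z axis and vertical below 0.12 rad) and contact force between the fingers and ring1 below 0.1 N and (z of ring2 in the frame of pan_floor between -0.003 and 0.028 m and horizontal distance between ring2 and pan_floor below 0.006 m and angle between ring2's own z axis and vertical below 0.12 rad) and contact force between the fingers and ring2 below 0.1 N) or ((z of ring1 in the frame of pan_floor between -0.003 and 0.028 m and horizontal distance between ring1 and pan_floor below 0.006 m and angle between ring1's own z axis and vertical below 0.12 rad) and contact force between the fingers and ring1 below 0.1 N and (z of ring3 in the frame of pan_floor between -0.003 and 0.028 m and horizontal distance between ring3 and pan_floor below 0.006 m and angle between ring3's own z axis and vertical below 0.12 rad) and contact force between the fingers and ring3 below 0.1 N) or ((z of ring1 in the frame of pan_floor between -0.003 and 0.028 m and horizontal distance between ring1 and pan_floor below 0.006 m and angle between ring1's own z axis and vertical below 0.12 rad) and contact force between the fingers and ring1 below 0.1 N and (z of ring4 in the frame of pan_floor between -0.003 and 0.028 m and horizontal distance between ring4 and pan_floor below 0.006 m and angle between ring4's own z axis and vertical below 0.12 rad) and contact force between the fingers and ring4 below 0.1 N) or ((z of ring2 in the frame of pan_floor between -0.003 and 0.028 m and horizontal distance between ring2 and pan_floor below 0.006 m and angle between ring2's own z axis and vertical below 0.12 rad) and contact force between the fingers and ring2 below 0.1 N and (z of ring3 in the frame of pan_floor between -0.003 and 0.028 m and horizontal distance between ring3 and pan_floor below 0.006 m and angle between ring3's own z axis and vertical below 0.12 rad) and contact force between the fingers and ring3 below 0.1 N) or ((z of ring2 in the frame of pan_floor between -0.003 and 0.028 m and horizontal distance between ring2 and pan_floor below 0.006 m and angle between ring2's own z axis and vertical below 0.12 rad) and contact force between the fingers and ring2 below 0.1 N and (z of ring4 in the frame of pan_floor between -0.003 and 0.028 m and horizontal distance between ring4 and pan_floor below 0.006 m and angle between ring4's own z axis and vertical below 0.12 rad) and contact force between the fingers and ring4 below 0.1 N) or ((z of ring3 in the frame of pan_floor between -0.003 and 0.028 m and horizontal distance between ring3 and pan_floor below 0.006 m and angle between ring3's own z axis and vertical below 0.12 rad) and contact force between the fingers and ring3 below 0.1 N and (z of ring4 in the frame of pan_floor between -0.003 and 0.028 m and horizontal distance between ring4 and pan_floor below 0.006 m and angle between ring4's own z axis and vertical below 0.12 rad) and contact force between the fingers and ring4 below 0.1 N))), for 0.2 s.
At the end, for the whole second after the job is handed in: the pan is at rest with the pointer level with the red mark (at most 4 mm above it) or below it by no more than one ring's worth (14.8 mm); every ring on the spindle lies flat below the catch (within 6 mm of the axis), and every spare ring lies on the bench away from the pan (z of pointer in the frame of mark between -0.0148 and 0.004 m and velocity of joint pan between -0.01 and 0.01 m/s and ((z of ring1 in the frame of pan_floor between -0.003 and 0.028 m and horizontal distance between ring1 and pan_floor below 0.006 m and angle between ring1's own z axis and vertical below 0.12 rad) or (horizontal distance between ring1 and pan_floor above 0.06 m and height (world z) of ring1 below 0.01 m)) and ((z of ring2 in the frame of pan_floor between -0.003 and 0.028 m and horizontal distance between ring2 and pan_floor below 0.006 m and angle between ring2's own z axis and vertical below 0.12 rad) or (horizontal distance between ring2 and pan_floor above 0.06 m and height (world z) of ring2 below 0.01 m)) and ((z of ring3 in the frame of pan_floor between -0.003 and 0.028 m and horizontal distance between ring3 and pan_floor below 0.006 m and angle between ring3's own z axis and vertical below 0.12 rad) or (horizontal distance between ring3 and pan_floor above 0.06 m and height (world z) of ring3 below 0.01 m)) and ((z of ring4 in the frame of pan_floor between -0.003 and 0.028 m and horizontal distance between ring4 and pan_floor below 0.006 m and angle between ring4's own z axis and vertical below 0.12 rad) or (horizontal distance between ring4 and pan_floor above 0.06 m and height (world z) of ring4 below 0.01 m))); the robot touches nothing.
It fails at once if the pan is pressed to within 5 mm of its bottom stop (value of joint pan above 0.085 m).
It fails at once if a ring is dropped or slammed so that the pan plunges faster than 0.25 m/s (velocity of joint pan above 0.25 m/s).
It fails at once if the red mark is shifted by more than 4 mm (distance of mark from where it was at the start of the episode above 0.004 m).
It fails at once if a bystander (cork, stopper, flask, wine bottle, reagent jar, beaker, spatula) is moved more than 30 mm (distance of any of cork, stopper, flask, wine_bottle, reagent_jar, beaker, spatula from where it was at the start of the episode above 0.03 m).
It also fails if it takes over 72 s, if anything falls off the work surface, if the arm or the gripper's body presses on something with over 40 N, if the wrist force passes 120 N, or if a joint passes its speed limit or range.

## Working session

There is one attempt and no reset: what is moved stays moved. The work goes in short steps, Python scripts to look and compute and a tool call to move; the robot and the scene stay as the last step left them, time stands still between calls to the robot, and variables do not carry over. Pictures are saved under pics/ and viewed, at most 10 in all, crops included, and the job is handed in when it is done.

Besides the shell and the picture viewer there is one more tool, called as name(argument=value, ...) on one line, values as JSON. drive_tool: Moves the arm, as the interface text tells. Its arguments: {"type":"object","properties":{"plan":{"type":"array"},"newtons":{"type":"number"}},"required":["plan"]}

```bash
mkdir -p pics; ls; cat > h.py <<'E'
import numpy as np, cv2
from station import manip
from scipy.spatial.transform import Rotation as R
def snap(name):
    st=manip.sense(); s=manip.snapshot(name)
    if 'extrinsics' in s: s['T']=np.array(s['extrinsics'])
    else:
        T=np.eye(4);T[:3,:3]=R.from_quat(st['tool_rot']).as_matrix();T[:3,3]=st['tcp_pos'];s['T']=T@np.array(s['mount'])
    s['f']=200/np.tan(np.radians(s['fov_y'])/2); return s
def slopes(s,uv):
    K=np.array([[s['f'],0,s['cx']],[0,s['f'],s['cy']],[0,0,1.]])
    return cv2.undistortPoints(np.float64(uv).reshape(-1,1,2),K,np.array([s['k1'],0,0,0.])).reshape(-1,2)
def ray(s,uv):
    a=slopes(s,uv); d=np.c_[a[:,0],-a[:,1],-np.ones(len(a))]
    return s['T'][:3,3], d@s['T'][:3,:3].T
def onplane(s,uv,z):
    o,d=ray(s,uv); return o+d*((z-o[2])/d[:,2])[:,None]
def pts(s,uv):
    uv=np.atleast_2d(uv); o,d=ray(s,uv); z=s['z_map'][np.int32(uv[:,1]),np.int32(uv[:,0])]
    return o+d*z[:,None]
def cloud(s):
    v,u=np.mgrid[0:400,0:640]; return pts(s,np.c_[u.ravel(),v.ravel()]).reshape(400,640,3)
def save(s,n): cv2.imwrite('pics/'+n,s['image'][:,:,::-1])
E
python3 - <<'E'
from h import *
print(manip.sense(), manip.finger_overhang)
for n in ['side','top','wrist']:
    s=snap(n); save(s,n+'0.png'); print(n,s['f'],s['cx'],s['cy'],s['k1'],s['T'].round(3).tolist())
    np.savez(n+'0.npz',**s)
E
```

```text
pics
{'t': 0.0, 'q': array([-1.28848273e+00,  5.28453999e-01,  1.43388780e+00, -2.34523367e-05,
        1.18137985e+00, -1.78476878e-01]), 'qd': array([ 5.44607877e-05,  1.02077549e-03, -3.53575870e-04, -5.26456997e-04,
        1.18394140e-04,  1.95739289e-04]), 'tau': array([-7.00697146e-04, -4.42347980e+01, -1.78026903e+01, -1.31096867e-04,
        8.46372888e-03,  4.26948343e-07]), 'tcp_pos': array([ 0.27773088, -0.55906491,  0.20794574]), 'tool_rot': array([ 9.73574642e-01,  2.28366553e-01, -6.60708809e-05, -1.06249769e-03]), 'force': array([ 0.87888931, -0.15664836,  0.35399941]), 'ft_torque': array([-0.0544798 ,  0.01253423, -0.00013046]), 'gripper_force': 0.0, 'finger_gap': 1.0002282582072837} 0.014
side 365.9670452988315 321.3954712148696 200.3670877270039 -0.016033350908634645 [[-0.983, 0.107, -0.146, 0.422], [-0.181, -0.629, 0.756, 0.759], [-0.012, 0.77, 0.638, 0.736], [0.0, 0.0, 0.0, 1.0]]
top 361.03126814016827 322.37160360959564 198.00621821458273 -0.07169729157133306 [[0.016, 0.99, -0.138, 0.422], [-1.0, 0.014, -0.011, 0.042], [-0.009, 0.138, 0.99, 1.112], [0.0, 0.0, 0.0, 1.0]]
wrist 281.3457478918027 322.44691663148694 200.58993343490008 0.011117599911282345 [[0.443, 0.855, 0.269, 0.347], [-0.896, 0.423, 0.131, -0.526], [-0.002, -0.299, 0.954, 0.373], [0.0, 0.0, 0.0, 1.0]]
```

View pics/top0.png

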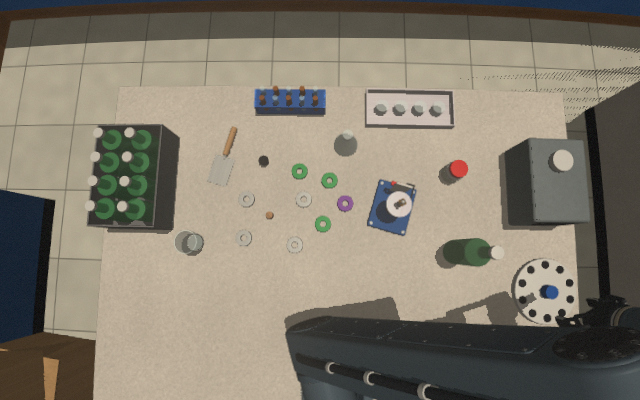

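View pics/side0.png

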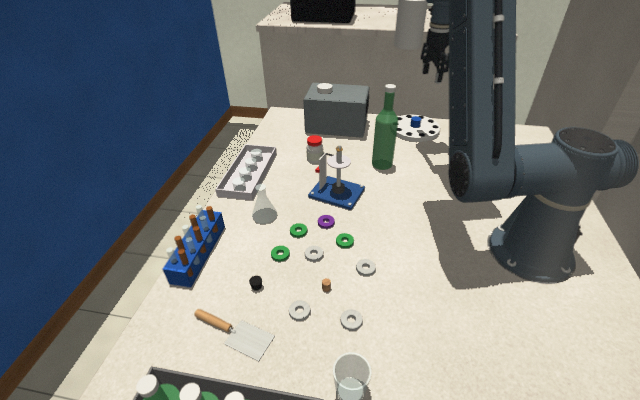

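Top view: the steel rings (grey) are at (247,199), (303,199), (244,238) and (295,244). The look-alikes are green at (299,171), (329,180), (322,224) and purple at (345,203), so I will leave them. The scale is at about (392,207), with its pan near (399,204) and the red mark near (394,183), so its plate is on the far (+x) side. Next I measure.

```bash
python3 - <<'E'
from h import *
L=lambda n:dict(np.load(n+'0.npz'))
t=L('top'); sd=L('side'); 
for n,s,g in [('top',t,[(247,199),(303,199),(244,238),(295,244)]),('side',sd,[(300,310),(314,254),(351,320),(366,267)])]:
    s={k:(v if v.ndim else float(v)) for k,v in s.items()}
    hsv=cv2.cvtColor(s['image'],cv2.COLOR_RGB2HSV); C=cloud(s)
    print(n,'bench z',np.median(C[205:235,330:350,2]) if n=='top' else np.median(C[340:360,400:450,2]))
    for u,v in g:
        w=16; sub=s['image'][v-w:v+w+1,u-w:u+w+1].astype(int); 
        z=C[v-w:v+w+1,u-w:u+w+1]
        m=((z[...,2]>0.006)&(z[...,2]<0.02)).astype(np.uint8)
        c,_=cv2.findContours(m,cv2.RETR_EXTERNAL,cv2.CHAIN_APPROX_NONE)
        c=max(c,key=cv2.contourArea); P=onplane(s,c.reshape(-1,2)+[u-w,v-w],0.012)
        (x,y),r=cv2.minEnclosingCircle(np.float32(P[:,:2]))
        print((u,v),'ring',round(x,4),round(y,4),'r',round(r,4),'ztop',np.median(z[m>0][:,2]).round(4),'hsv',np.median(hsv[v-w:v+w+1,u-w:u+w+1][m>0],axis=0))
    # scale
    box=(C[...,0]>.3)&(C[...,0]<.55)&(C[...,1]>-.32)&(C[...,1]<-.08)
    for lo,hi in [(.115,.14),(.165,.2),(.005,.025)]:
        m=(box&(C[...,2]>lo)&(C[...,2]<hi)).astype(np.uint8)
        k,lab,stt,cen=cv2.connectedComponentsWithStats(m)
        for i in range(1,k):
            if stt[i,4]<8: continue
            P=C[lab==i]; (c,sz,a)=cv2.minAreaRect(np.float32(P[:,:2])); print(n,lo,stt[i],'mean',P.mean(0).round(4),'med z',np.median(P[:,2]).round(4),'rect',np.round(c,4),np.round(sz,4),round(a,1))
for n,s,(u0,v0,u1,v1) in [('a',t,(350,160,430,250)),('b',sd,(290,130,380,220))]:
    pass
a=cv2.resize(t['image'][165:245,355:435],(400,400),interpolation=cv2.INTER_CUBIC)
b=cv2.resize(sd['image'][135:215,300:380],(400,400),interpolation=cv2.INTER_CUBIC)
cv2.imwrite('pics/scale0.png',np.hstack([a,b])[:,:,::-1])
E
```

```text
top bench z 0.0001486208564618341
(247, 199) ring 0.5687 0.2898 r 0.0253 ztop 0.0118 hsv [ 20.  32. 177.]
(303, 199) ring 0.5697 0.1123 r 0.0249 ztop 0.0115 hsv [ 21.  31. 187.]
(244, 238) ring 0.4507 0.2955 r 0.0265 ztop 0.0116 hsv [ 20.  32. 178.]
(295, 244) ring 0.4328 0.1366 r 0.0248 ztop 0.012 hsv [ 20.   31.  187.5]
top 0.115 [386 202  26  15 260] mean [ 0.5323 -0.1574  0.1269] med z 0.1269 rect [ 0.531  -0.1574] [0.0695 0.0371] 88.9
top 0.115 [455 244   5  16  53] mean [ 0.4175 -0.316   0.1276] med z 0.1271 rect [ 0.4176 -0.3169] [0.0062 0.0407] 90.0
top 0.165 [399 200   8   6  35] mean [ 0.5443 -0.1583  0.1747] med z 0.175 rect [ 0.5436 -0.1593] [0.0195 0.0121] 86.5
top 0.165 [462 245   6  15  62] mean [ 0.4172 -0.3172  0.1773] med z 0.179 rect [ 0.4166 -0.3169] [0.0363 0.0062] 0.1
top 0.005 [367 207  44  29 758] mean [ 0.5087 -0.1465  0.0149] med z 0.015 rect [ 0.5196 -0.1515] [0.1222 0.0826] 74.8
top 0.005 [443 246   3  11  22] mean [ 0.4191 -0.3173  0.0153] med z 0.0161 rect [ 0.4182 -0.3173] [0.0302 0.0042] 0.3
side bench z -0.000833695506461507
(300, 310) ring 0.5681 0.2
[... 281 characters left out ...]
14   9  80] mean [ 0.4164 -0.316   0.1267] med z 0.1266 rect [ 0.416  -0.3152] [0.0095 0.0426] 90.0
side 0.115 [336 155  15  14 153] mean [ 0.5321 -0.151   0.1258] med z 0.125 rect [ 0.5293 -0.1536] [0.0727 0.0383] 73.7
side 0.165 [380 119  13   9  72] mean [ 0.4158 -0.3165  0.1753] med z 0.1751 rect [ 0.4165 -0.316 ] [0.0388 0.0078] 0.3
side 0.165 [337 145   6   7  26] mean [ 0.5437 -0.1531  0.1717] med z 0.171 rect [ 0.5438 -0.1524] [0.0125 0.0124] 71.3
side 0.005 [376 163  13   7  48] mean [ 0.4149 -0.3156  0.0145] med z 0.0137 rect [ 0.4145 -0.3142] [0.0422 0.0103] 1.3
side 0.005 [334 180  31  29 537] mean [ 0.5096 -0.1417  0.0126] med z 0.0127 rect [ 0.5167 -0.1481] [0.1224 0.0834] 75.6
```

View pics/scale0.png

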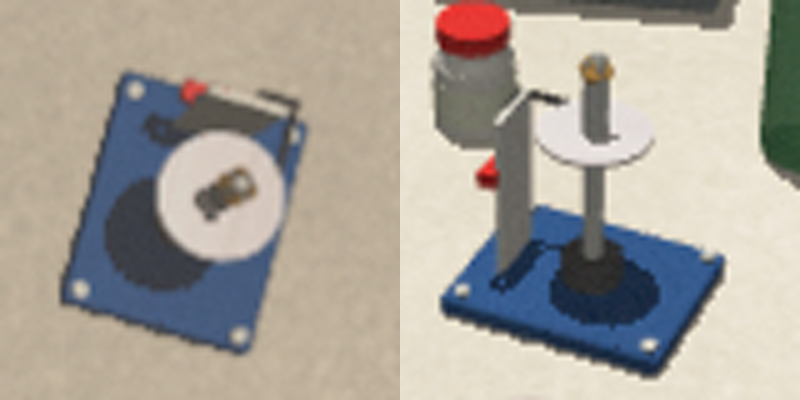

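Scale crop: the plate and pointer are on the far side, and the red mark sits at its left. Its yaw is about -15°. The pan floor measures 0.127 m and the spindle is at about (0.543, -0.157), which fits the sizes given. I raise the arm first so it clears the bottle, then move over the scale.

drive_tool(plan=[[0,0,-0.045,0,0,8.3,1],[0,0,-0.045,0,0,8.3,1],[0,0,-0.045,0,0,8.3,1],[0,0,-0.045,0,0,8.3,1],[0,0,-0.045,0,0,8.2,1]])

```text
t: 0.65
tcp_pos: [0.2778, -0.5593, 0.4354]
tool_rot: [0.991, -0.133, -0.0, -0.0]
force: [1.3, -1.5, 0.5]
finger_gap: 0.995
gripper_force: 0.0
```

drive_tool(plan=[[0.015,-0.046,0,0,0,0,1],[0.015,-0.046,0,0,0,0,1],[0.015,-0.046,0,0,0,0,1],[0.015,-0.046,0,0,0,0,1],[0.015,-0.046,0,0,0,0,1],[0.015,-0.046,0,0,0,0,1],[0.015,-0.046,0,0,0,0,1],[0.015,-0.046,0,0,0,0,1],[0.015,-0.046,0,0,0,0,1],[0.015,-0.043,0,0,0,0,1]])

```text
t: 1.65
tcp_pos: [0.5417, -0.155, 0.4337]
tool_rot: [0.991, -0.13, -0.0, -0.0]
force: [1.0, -0.4, -0.3]
finger_gap: 0.996
gripper_force: 0.0
```

```bash
cat > scale.py <<'E'
from h import *
def spindle(s,lo=.12,hi=.14):
    C=cloud(s); box=(np.hypot(C[...,0]-.543,C[...,1]+.157)<.09)
    out={}
    for nm,lo,hi in [('pan',lo,hi),('spin',.15,.2),('base',.01,.02)]:
        m=box&(C[...,2]>lo)&(C[...,2]<hi); P=C[m]
        if len(P)<5: continue
        q=np.argwhere(m)
        c,sz,a=cv2.minAreaRect(np.float32(P[:,:2])); (ec,er)=cv2.minEnclosingCircle(np.float32(P[:,:2]))
        out[nm]=(len(P),q.mean(0)[::-1].round(1),P.mean(0).round(4),'medz',np.median(P[:,2]).round(4),np.round(c,4),np.round(sz,4),round(a,1),'circ',np.round(ec,4),round(er,4),'zmax',P[:,2].max().round(4))
    return out
E
python3 - <<'E'
from scale import *
s=snap('wrist'); save(s,'w1.png'); np.savez('w1.npz',**s)
for k,v in spindle(s).items(): print(k,*v)
print(R.from_quat(manip.sense()['tool_rot']).as_matrix().round(3).tolist(), s['T'][:3,3])
E
```

```text
pan 1462 [324.8 151.7] [ 0.5548 -0.1622  0.1268] medz 0.127 [ 0.5617 -0.1611] [0.0711 0.099 ] 80.8 circ [ 0.5609 -0.1699] 0.0525 zmax 0.1396
spin 139 [324.  160.4] [ 0.5489 -0.159   0.1742] medz 0.1744 [ 0.5478 -0.1588] [0.0185 0.0187] 31.2 circ [ 0.5478 -0.1588] 0.0109 zmax 0.1824
base 2426 [323.3 140.9] [ 0.5613 -0.1617  0.0149] medz 0.0149 [ 0.5521 -0.1599] [0.1197 0.1488] 74.2 circ [ 0.5459 -0.1589] 0.0878 zmax 0.0198
[[0.968, -0.252, 0.003], [-0.252, -0.968, 0.006], [0.002, -0.007, -1.0]] [ 0.61671602 -0.17497456  0.59868054]
```

View pics/w1.png

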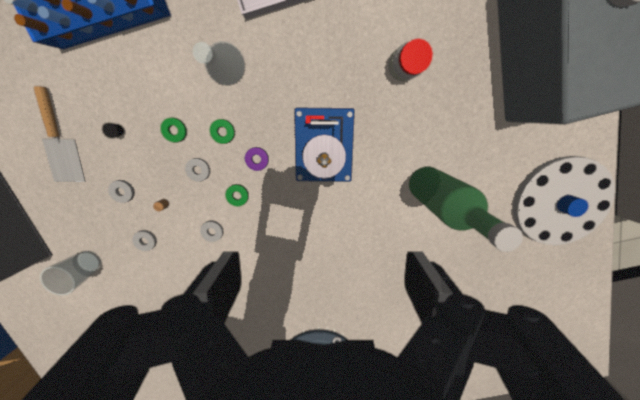

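Wrist view: the scale is square to the image, with the pan at (324,157) and the red mark at (316,120). The steel rings are at (197,169), (121,190), (212,230) and (144,240). I start with the ring nearest the scale, (212,230).

drive_tool(plan=[[-0.022,-0.032,0.03,0,0,0,1],[-0.022,-0.032,0.035,0,0,0,1],[-0.022,-0.032,0.035,0,0,0,1],[-0.022,-0.032,0.035,0,0,0,1],[-0.022,-0.032,0.035,0,0,0,1],[-0.022,-0.032,0.035,0,0,0,1],[-0.022,-0.032,0.035,0,0,0,1],[-0.022,-0.032,0.035,0,0,0,1],[0,0,0,0,0,0,1]])

```text
t: 2.6
tcp_pos: [0.4348, 0.1272, 0.1657]
tool_rot: [0.992, -0.128, -0.006, 0.001]
force: [-0.2, -0.8, -0.4]
finger_gap: 0.999
gripper_force: 0.0
```

```bash
cat > ring.py <<'E'
from h import *
def rings(s,zt=.012,rmax=.3):
    st=manip.sense(); Rt=R.from_quat(st['tool_rot']).as_matrix()
    C=cloud(s); m=((C[...,2]>zt-.005)&(C[...,2]<zt+.006)&(s['z_map']>0)).astype(np.uint8)
    hsv=cv2.cvtColor(s['image'],cv2.COLOR_RGB2HSV)
    for c in cv2.findContours(m,cv2.RETR_EXTERNAL,cv2.CHAIN_APPROX_NONE)[0]:
        if len(c)<30: continue
        c=c.reshape(-1,2); P=onplane(s,c,zt); (x,y),r=cv2.minEnclosingCircle(np.float32(P[:,:2]))
        if not .022<r<.03: continue
        A=np.c_[2*P[:,:2],np.ones(len(P))]; k=np.linalg.lstsq(A,(P[:,:2]**2).sum(1),rcond=None)[0]
        mk=cv2.drawContours(np.zeros_like(m),[c.reshape(-1,1,2)],-1,1,-1)&m
        d=Rt.T@(np.array([k[0],k[1],zt])-st['tcp_pos'])
        print('ring px',c.mean(0).round(0),'xy',np.round([x,y],4),'r',round(r,4),'lsq',k[:2].round(4),'rl',np.sqrt(k[2]+k[0]**2+k[1]**2).round(4),'sat',np.median(hsv[mk>0][:,1]),'tool d',d.round(4))
E
python3 - <<'E'
from ring import *
s=snap('wrist'); save(s,'w2.png'); rings(s); st=manip.sense(); print(st['tcp_pos'])
E
```

```text
ring px [ 85. 236.] xy [0.4362 0.4409] r 0.029 lsq [0.4365 0.4412] rl 0.0255 sat 12.0 tool d [-0.081  -0.3049  0.1555]
ring px [184. 201.] xy [0.4518 0.2918] r 0.0262 lsq [0.4518 0.2919] rl 0.0249 sat 20.0 tool d [-0.0282 -0.1644  0.1555]
ring px [315. 183.] xy [0.4335 0.1359] r 0.0252 lsq [0.4335 0.1362] rl 0.0243 sat 19.0 tool d [-0.0061 -0.0092  0.1556]
ring px [375. 107.] xy [0.4983 0.0522] r 0.0249 lsq [0.4982 0.0521] rl 0.0241 sat 151.0 tool d [0.0778 0.0557 0.1552]
ring px [141.  97.] xy [0.5713 0.2884] r 0.026 lsq [0.5712 0.2884] rl 0.0249 sat 20.0 tool d [ 0.0882 -0.1914  0.1547]
ring px [302.  47.] xy [0.5726 0.112 ] r 0.0251 lsq [0.5726 0.1122] rl 0.0244 sat 19.0 tool d [ 0.1345 -0.0215  0.1547]
ring px [429.  23.] xy [ 0.562  -0.0146] r 0.0255 lsq [ 0.5608 -0.0145] rl 0.0238 sat 134.0 tool d [0.1553 0.1041 0.1548]
[0.43815355 0.12581858 0.16760583]
```

View pics/w2.png

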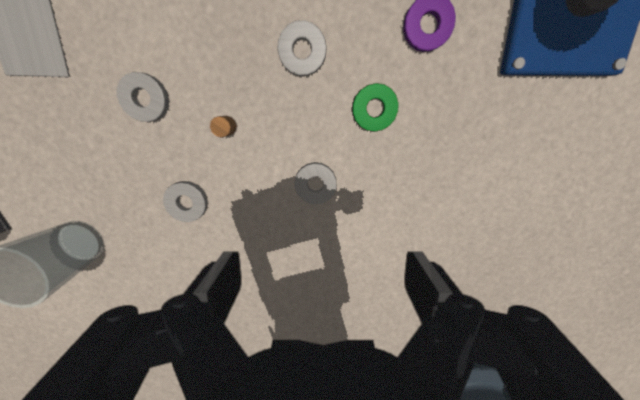

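The ring under the gripper, at (315,183), is plain steel with low saturation and a 25 mm radius, so it is the right one. I descend partway and recheck.

drive_tool(plan=[[-0.003,-0.005,0.03,0,0,0,1],[-0.003,-0.004,0.03,0,0,0,1],[0,0,0.03,0,0,0,1],[0,0,0,0,0,0,1],[0,0,0,0,0,0,1],[0,0,0,0,0,0,1]])

```text
t: 3.25
tcp_pos: [0.4398, 0.1342, 0.0812]
tool_rot: [0.991, -0.131, 0.002, -0.0]
force: [-0.4, -0.2, 0.4]
finger_gap: 1.002
gripper_force: 0.0
```

```bash
python3 - <<'E'
from ring import *
s=snap('wrist'); save(s,'w3.png'); np.savez('w3.npz',**s); rings(s); st=manip.sense(); print(st['tcp_pos'],R.from_quat(st['tool_rot']).as_matrix().round(4).tolist())
E
```

```text
ring px [ 27. 283.] xy [0.4353 0.4383] r 0.0293 lsq [0.4357 0.4358] rl 0.0227 sat 11.0 tool d [-0.0823 -0.2899  0.0693]
ring px [153. 235.] xy [0.4521 0.2907] r 0.0265 lsq [0.452  0.2913] rl 0.0249 sat 20.0 tool d [-0.029  -0.1547  0.0694]
ring px [323. 211.] xy [0.4338 0.1364] r 0.0251 lsq [0.4337 0.1363] rl 0.0244 sat 19.0 tool d [-0.0065 -0.0002  0.0693]
ring px [403. 111.] xy [0.4984 0.0524] r 0.025 lsq [0.4983 0.0524] rl 0.0242 sat 156.0 tool d [0.0776 0.0641 0.0695]
ring px [89. 99.] xy [0.5704 0.2875] r 0.0266 lsq [0.5708 0.2878] rl 0.025 sat 20.0 tool d [ 0.0866 -0.1821  0.0698]
ring px [478.  13.] xy [ 0.5577 -0.0135] r 0.025 lsq [ 0.5537 -0.0121] rl 0.0177 sat 141.0 tool d [0.1479 0.112  0.0697]
ring px [304.  32.] xy [0.5722 0.1123] r 0.0249 lsq [0.5714 0.1126] rl 0.0238 sat 18.0 tool d [ 0.1327 -0.013   0.0698]
[0.43963433 0.13440271 0.08127931] [[0.9658, -0.2594, 0.0041], [-0.2594, -0.9658, 0.0002], [0.0039, -0.0012, -1.0]]
```

View pics/w3.png

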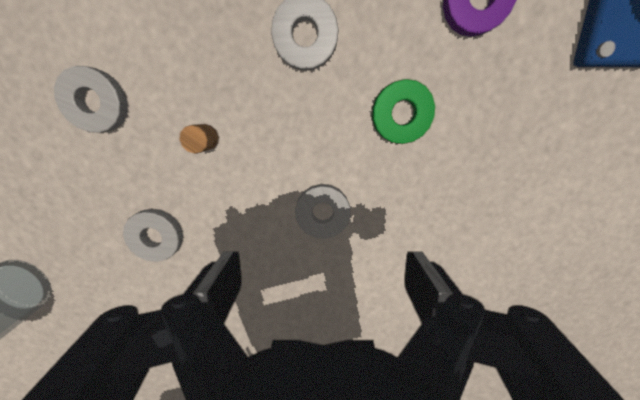

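```bash
python3 - <<'E'
from h import *
s={k:(v if v.ndim else float(v)) for k,v in np.load('w3.npz').items()}
C=cloud(s); T=np.linalg.inv(s['T']@np.linalg.inv(s['mount'])); P=C@T[:3,:3].T+T[:3,3]
m=(s['z_map']>0)&(np.abs(P[...,0])<.03)&(np.abs(P[...,1])<.07)&(P[...,2]<.03)&(P[...,2]>-.06)
print(m.sum())
for sg in (-1,1):
    Q=P[m&(P[...,1]*sg>0.01)]; 
    for z in np.arange(-.05,.03,.005):
        q=Q[(Q[:,2]>=z)&(Q[:,2]<z+.005)]
        if len(q): print(sg,round(z,3),len(q),q.min(0).round(4),q.max(0).round(4))
    print('tip',Q[:,2].max())
E
```

```text
2485
-1 -0.05 277 [-0.0097 -0.0566 -0.05  ] [ 0.0129 -0.0423 -0.045 ]
-1 -0.045 215 [-0.0098 -0.0552 -0.045 ] [ 0.013  -0.0424 -0.0401]
-1 -0.04 109 [-0.0086 -0.0488 -0.04  ] [ 0.0124 -0.0424 -0.0351]
tip -0.03505784437720008
1 -0.05 269 [-0.0099  0.0419 -0.05  ] [ 0.0129  0.0558 -0.045 ]
1 -0.045 217 [-0.0098  0.0419 -0.045 ] [ 0.0128  0.0554 -0.04  ]
1 -0.04 113 [-0.0101  0.0419 -0.04  ] [ 0.0121  0.0486 -0.0354]
tip -0.03539037701258678
```

drive_tool(plan=[[-0.006,0,0.02,0,0,0,1],[0,0,0.01,0,0,0,1],[0,0,0.005,0,0,0,1],[0,0,0,0,0,0,1],[0,0,0,0,0,0,1]])

```text
t: 3.8
tcp_pos: [0.4326, 0.1363, 0.0449]
tool_rot: [0.991, -0.131, 0.0, -0.0]
force: [-0.3, -0.5, 0.5]
finger_gap: 1.002
gripper_force: 0.0
```

```bash
python3 - <<'E'
from h import *
st=manip.sense(); Rt=R.from_quat(st['tool_rot']).as_matrix(); print(st['tcp_pos'])
for n in ['side','wrist']:
    s=snap(n); 
    if n=='side': cv2.imwrite('pics/side1.png',cv2.resize(s['image'][200:320,300:460],(800,600),interpolation=cv2.INTER_CUBIC)[:,:,::-1])
    C=cloud(s); P=(C-st['tcp_pos'])@Rt
    dark=s['image'].max(2)<70
    m=dark&(s['z_map']>0)&(np.abs(P[...,0])<.05)&(np.abs(P[...,1])<.08)&(C[...,2]>.004)&(C[...,2]<.15)
    for sg in (-1,1):
        Q=P[m&(P[...,1]*sg>0.02)]
        h=[(round(z,2),int(((Q[:,2]>=z)&(Q[:,2]<z+.01)).sum()), np.abs(Q[(Q[:,2]>=z)&(Q[:,2]<z+.01)][:,1]).min().round(3)) for z in np.arange(-.1,.05,.01) if ((Q[:,2]>=z)&(Q[:,2]<z+.01)).any()]
        print(n,sg,h)
    g=C[...,2][(np.abs(P[...,0])<.1)&(np.abs(P[...,1])<.1)&(s['z_map']>0)&(C[...,2]<.01)]; print('bench',np.median(g))
E
```

```text
[0.4326168  0.13629352 0.04493772]
side -1 [(np.float64(-0.1), 49, np.float64(0.04)), (np.float64(-0.09), 51, np.float64(0.049)), (np.float64(-0.08), 1, np.float64(0.069)), (np.float64(-0.07), 4, np.float64(0.057)), (np.float64(-0.06), 17, np.float64(0.049)), (np.float64(-0.05), 14, np.float64(0.05))]
side 1 [(np.float64(-0.1), 3, np.float64(0.028)), (np.float64(-0.09), 1, np.float64(0.036)), (np.float64(-0.08), 2, np.float64(0.043)), (np.float64(-0.07), 4, np.float64(0.042)), (np.float64(-0.06), 8, np.float64(0.041)), (np.float64(-0.05), 9, np.float64(0.041)), (np.float64(-0.04), 4, np.float64(0.041))]
bench -0.0018643195202809881
wrist -1 [(np.float64(-0.1), 3981, np.float64(0.026)), (np.float64(-0.09), 3156, np.float64(0.037)), (np.float64(-0.08), 521, np.float64(0.042)), (np.float64(-0.07), 601, np.float64(0.042)), (np.float64(-0.06), 570, np.float64(0.042)), (np.float64(-0.05), 413, np.float64(0.042)), (np.float64(-0.04), 95, np.float64(0.043))]
wrist 1 [(np.float64(-0.1), 3970, np.float64(0.026)), (np.float64(-0.09), 3140, np.float64(0.036)), (np.float64(-0.08), 514, np.float64(0.042)), (np.float64(-0.07), 648, np.float64(0.042)), (np.float64(-0.06), 558, np.float64(0.042)), (np.float64(-0.05), 365, np.float64(0.042)), (np.float64(-0.04), 56, np.float64(0.042))]
bench 4.40490555858597e-06
```

View pics/side1.png

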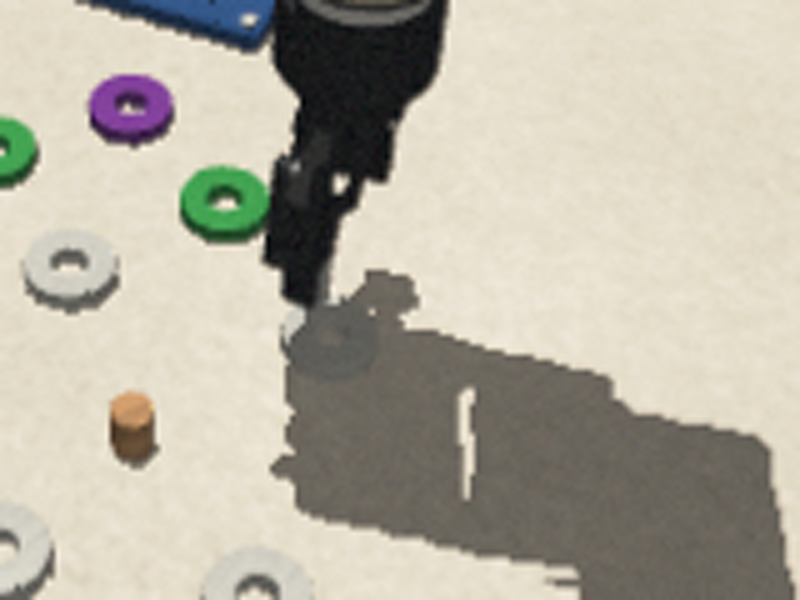

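Both cameras agree that the open fingertips are about 35 mm behind the reported TCP, so I should trust the measured tips rather than the quoted overhang. I preclose to about 57 mm and measure the tips again before going down.

drive_tool(plan=[[0,0,0,0,0,0,0.35],[0,0,0,0,0,0,0.35],[0,0,0,0,0,0,0.35]], newtons=40)

```text
t: 4.2
tcp_pos: [0.4321, 0.1363, 0.0448]
tool_rot: [0.991, -0.13, 0.0, -0.0]
force: [-0.8, -0.3, 0.4]
finger_gap: 0.678
gripper_force: 0.0
```

```bash
cat > tips.py <<'E'
from ring import *
def tips(s,st):
    Rt=R.from_quat(st['tool_rot']).as_matrix()
    C=cloud(s); P=(C-st['tcp_pos'])@Rt
    m=(s['image'].max(2)<110)&(s['z_map']>0)&(np.abs(P[...,0])<.025)&(np.abs(P[...,1])<.06)&(P[...,2]>-.06)&(s['z_map']<.165)
    for sg in (-1,1):
        Q=P[m&(P[...,1]*sg>0.01)]
        if len(Q)<20: print('no tip',sg); continue
        q=Q[Q[:,2]>np.percentile(Q[:,2],70)]
        print('tip',sg,'z',np.percentile(Q[:,2],99).round(4),Q[:,2].max().round(4),'x',q[:,0].min().round(4),q[:,0].max().round(4),'inner',np.abs(q[:,1]).min().round(4))
E
python3 - <<'E'
from tips import *
st=manip.sense(); s=snap('wrist'); tips(s,st); rings(s); print(st['tcp_pos'],st['finger_gap'])
C=cloud(s); Rt=R.from_quat(st['tool_rot']).as_matrix();P=(C-st['tcp_pos'])@Rt
i=(np.abs(P[...,0])<.025)&(np.abs(P[...,1])<.06)&(C[...,2]>.02)&(s['z_map']>0); print('any above bench: tip z', P[i][:,2].max(), np.percentile(P[i][:,2],99.5))
E
```

```text
tip -1 z -0.028 -0.0266 x -0.0099 0.013 inner 0.0287
tip 1 z -0.0284 -0.0268 x -0.0095 0.0128 inner 0.0282
ring px [123. 245.] xy [0.4509 0.2911] r 0.0269 lsq [0.4519 0.2915] rl 0.0253 sat 20.0 tool d [-0.0211 -0.155   0.0327]
ring px [323. 217.] xy [0.4339 0.136 ] r 0.0252 lsq [0.4338 0.1363] rl 0.0244 sat 18.0 tool d [ 0.0017 -0.0004  0.0327]
ring px [420.  98.] xy [0.4982 0.0525] r 0.0252 lsq [0.4983 0.0524] rl 0.0244 sat 158.0 tool d [0.0857 0.0639 0.0327]
ring px [43. 81.] xy [0.5696 0.2875] r 0.0268 lsq [0.5706 0.2874] rl 0.025 sat 20.0 tool d [ 0.0946 -0.1817  0.0327]
ring px [301.  19.] xy [0.5711 0.1128] r 0.0244 lsq [0.5653 0.1142] rl 0.0183 sat 18.0 tool d [ 0.1344 -0.0131  0.0327]
[0.43214942 0.13631585 0.04476501] 0.6776169424682403
any above bench: tip z -0.026579599291446307 -0.03303120048153816
```

drive_tool(plan=[[0,0,0.03,0,0,0,0.35],[0,0,0.02,0,0,0,0.35],[0,0,0.01,0,0,0,0.35],[0,0,0.006,0,0,0,0.35],[0,0,0,0,0,0,0.35],[0,0,0,0,0,0,0.35]])

```text
t: 4.85
tcp_pos: [0.4323, 0.1363, -0.021]
tool_rot: [0.991, -0.131, 0.0, -0.0]
force: [0.7, 0.3, -1.2]
finger_gap: 0.67
gripper_force: 0.0
```

drive_tool(plan=[[0,0,0,0,0,0,-1],[0,0,0,0,0,0,-1],[0,0,0,0,0,0,-1],[0,0,0,0,0,0,-1]], newtons=60)

```text
t: 5.25
tcp_pos: [0.4325, 0.1364, -0.0201]
tool_rot: [0.991, -0.13, 0.001, -0.0]
force: [-0.3, 0.4, 5.9]
finger_gap: 0.543
gripper_force: 60.5
```

```bash
python3 - <<'E'
from tips import *
st=manip.sense(); s=snap('wrist'); save(s,'w4.png'); tips(s,st); rings(s); print(st['tcp_pos'],st['finger_gap'],st['force'],st['gripper_force'])
E
```

```text
tip -1 z -0.019 -0.0179 x -0.0132 0.0222 inner 0.0132
tip 1 z -0.0193 -0.0184 x -0.0209 0.0228 inner 0.01
ring px [ 46. 296.] xy [0.4526 0.2902] r 0.0276 lsq [0.4516 0.2896] rl 0.0254 sat 20.0 tool d [-0.0211 -0.1529 -0.0321]
ring px [468.  90.] xy [0.4984 0.0527] r 0.0254 lsq [0.4982 0.0527] rl 0.0246 sat 168.0 tool d [ 0.0851  0.0638 -0.032 ]
[ 0.4324818   0.13640178 -0.02011028] 0.5429127685386713 [-0.27502332  0.38021506  5.92535497] 60.54195027798414
```

The closing fingers touch the bench lightly. I regrip 3 mm higher and then lift.

drive_tool(plan=[[0,0,-0.001,0,0,0,0.3],[0,0,-0.002,0,0,0,0.3],[0,0,0,0,0,0,-1],[0,0,0,0,0,0,-1],[0,0,0,0,0,0,-1],[0,0,0,0,0,0,-1]])

```text
t: 5.9
tcp_pos: [0.4325, 0.1364, -0.017]
tool_rot: [0.991, -0.13, 0.001, -0.0]
force: [-0.6, -0.2, 14.0]
finger_gap: 0.539
gripper_force: 59.2
```

drive_tool(plan=[[0,0,-0.02,0,0,0,-1],[0,0,-0.04,0,0,0,-1],[0,0,-0.05,0,0,0,-1],[0,0,-0.05,0,0,0,-1],[0,0,-0.05,0,0,0,-1],[0,0,-0.03,0,0,0,-1]])

```text
t: 6.5
tcp_pos: [0.4329, 0.1364, 0.2252]
tool_rot: [0.991, -0.13, 0.003, -0.001]
force: [1.2, 0.0, -1.4]
finger_gap: 0.534
gripper_force: 62.4
```

drive_tool(plan=[[0.017,0.032,0,0,0,0,-1],[0.017,0.032,0,0,0,0,-1],[0.017,0.032,0,0,0,0,-1],[0.017,0.032,0,0,0,0,-1],[0.017,0.032,0,0,0,0,-1],[0.017,0.032,0,0,0,0,-1],[0.017,0.032,0,0,0,0,-1],[0.017,0.032,0,0,0,0,-1],[0,0,0,0,0,0,-1],[0,0,0,0,0,0,-1]])

```text
t: 7.5
tcp_pos: [0.4963, -0.1464, 0.2209]
tool_rot: [0.991, -0.132, -0.001, -0.001]
force: [0.5, 0.9, -1.3]
finger_gap: 0.542
gripper_force: 62.4
```

```bash
python3 - <<'E'
from scale import *
st=manip.sense(); s=snap('wrist'); np.savez('w5.npz',**s); save(s,'w5.png')
Rt=R.from_quat(st['tool_rot']).as_matrix(); print(st['tcp_pos'],Rt.round(4).tolist(),st['finger_gap'])
for k,v in spindle(s).items(): print(k,*v)
C=cloud(s); P=(C-st['tcp_pos'])@Rt
m=(np.hypot(C[...,0]-.546,C[...,1]+.1585)<.02)&(s['z_map']>0)
for z in np.arange(.13,.185,.005):
    k=m&(C[...,2]>=z)&(C[...,2]<z+.005)
    if k.sum(): p=P[k]; print(z.round(3),k.sum(),'tool x',p[:,0].min().round(4),p[:,0].max().round(4),'y',p[:,1].min().round(4),p[:,1].max().round(4),'rows',np.argwhere(k).min(0),np.argwhere(k).max(0))
# held ring: bright, near tool z -.03
k=(np.abs(P[...,2]+.029)<.004)&(np.hypot(P[...,0],P[...,1])<.03)&(s['image'].min(2)>90)
p=P[k]; print('ring',k.sum(),p.min(0),p.max(0),np.median(p,0))
E
```

```text
[ 0.49634654 -0.14643936  0.22092966] [[0.9654, -0.2608, -0.0018], [-0.2608, -0.9654, 0.0014], [-0.0021, -0.0009, -1.0]] 0.5416019015825516
pan 5155 [323.3 129.4] [ 0.5561 -0.163   0.1268] medz 0.127 [ 0.5614 -0.161 ] [0.071 0.099] 80.1 circ [ 0.5617 -0.1695] 0.0532 zmax 0.1341
spin 545 [320.9 146. ] [ 0.5486 -0.1591  0.1748] medz 0.175 [ 0.5477 -0.159 ] [0.0183 0.0184] 29.0 circ [ 0.5477 -0.1589] 0.0108 zmax 0.1826
base 4594 [321.3 122. ] [ 0.558  -0.1612  0.015 ] medz 0.015 [ 0.5524 -0.1601] [0.1199 0.1497] 74.3 circ [ 0.5458 -0.1585] 0.0877 zmax 0.0197
0.13 1 tool x 0.0578 0.0578 y 0.0047 0.0047 rows [136 328] [136 328]
0.145 2 tool x 0.0573 0.0573 y -0.008 0.0052 rows [138 313] [138 329]
0.165 86 tool x 0.0423 0.0635 y -0.012 0.0094 rows [132 307] [160 335]
0.17 189 tool x 0.0434 0.0629 y -0.0111 0.0078 rows [133 308] [159 333]
0.175 195 tool x 0.0457 0.0604 y -0.0087 0.0061 rows [137 311] [157 331]
0.18 75 tool x 0.0494 0.0572 y -0.0049 0.0017 rows [142 316] [153 325]
ring 714 [-0.02402795 -0.02689315 -0.03295869] [ 0.02514972  0.02704979 -0.02518015] [ 0.01808415  0.00947717 -0.02854727]
```

View pics/w5.png

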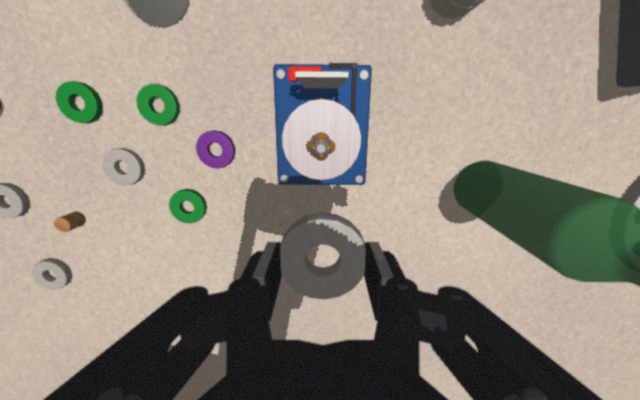

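Wrist view: the spindle with its brass catch is at (321,146), and the held ring, with its bore visible, is centred at about (323,256). I fit the ring in the same picture to get its offset from the spindle.

```bash
cat > held.py <<'E'
from scale import *
def lsq(p):
    A=np.c_[2*p,np.ones(len(p))]; k=np.linalg.lstsq(A,(p**2).sum(1),rcond=None)[0]; return k[:2].round(4),np.sqrt(k[2]+k[0]**2+k[1]**2).round(4)
def held(s,st,zt=-.029):
    Rt=R.from_quat(st['tool_rot']).as_matrix(); C=cloud(s); P=(C-st['tcp_pos'])@Rt
    near=((s['z_map']>0)&(s['z_map']<.165)).astype(np.uint8)  # gripper and ring
    wp=lambda c:(lambda o,d:(o+d*((zt-o[2])/d[:,2])[:,None])[:,:2])(Rt.T@(s['T'][:3,3]-st['tcp_pos']),ray(s,c)[1]@Rt)
    cs,_=cv2.findContours(near,cv2.RETR_LIST,cv2.CHAIN_APPROX_NONE)
    u0,v0=323,256
    for c in cs:
        c=c.reshape(-1,2)
        if 40<len(c)<150 and np.hypot(*(c.mean(0)-[u0,v0]))<20: print('hole',len(c),c.mean(0).round(1),lsq(wp(c)))
    big=max(cs,key=len).reshape(-1,2); p=wp(big); k=(p[:,0]>.008)&(np.hypot(*p.T)<.03); print('outer',k.sum(),lsq(p[k]))
    m=(np.hypot(C[...,0]-.5475,C[...,1]+.159)<.02)&(s['z_map']>0)
    for lo,hi in [(.164,.169),(.169,.174),(.174,.179),(.179,.184)]:
        q=m&(C[...,2]>=lo)&(C[...,2]<hi); p=P[q]
        if len(p)>5: print('spindle',lo,len(p),((p.min(0)+p.max(0))/2)[:2].round(4),'world',((C[q].min(0)+C[q].max(0))/2).round(4))
E
python3 - <<'E'
from held import *
s={k:(v if v.ndim else float(v)) for k,v in np.load('w5.npz').items()}
held(s,manip.sense())
# mark / pointer
hsv=cv2.cvtColor(s['image'],cv2.COLOR_RGB2HSV); C=cloud(s)
red=((hsv[...,0]<8)|(hsv[...,0]>172))&(hsv[...,1]>120)&(np.hypot(C[...,0]-.6,C[...,1]+.17)<.06)
print('red',red.sum(),np.median(C[red],0),C[red].max(0),C[red].min(0))
v,u=np.argwhere(red).T; print(u.min(),u.max(),v.min(),v.max())
E
```

```text
hole 82 [322.3 255.9] (array([0.0043, 0.0006]), np.float64(0.0079))
outer 116 (array([0.0035, 0.0003]), np.float64(0.0252))
spindle 0.164 36 [ 0.0535 -0.0004] world [ 0.5479 -0.1589  0.1681]
spindle 0.169 197 [ 0.0536 -0.0004] world [ 0.5478 -0.1587  0.1715]
spindle 0.174 208 [ 0.0535 -0.0007] world [ 0.5482 -0.1586  0.1765]
spindle 0.179 104 [0.0542 0.0004] world [ 0.5482 -0.1595  0.1808]
red 206 [ 0.61242943 -0.15159859  0.09703217] [ 0.61790017 -0.14333231  0.38576851] [ 0.57158694 -0.17452686  0.09235302]
288 320 67 80
```

drive_tool(plan=[[0.02,-0.001,0,0,0,0,-1],[0.02,0,0,0,0,0,-1],[0.01,0,0.01,0,0,0,-1],[0,0,0.02,0,0,0,-1],[0,0,0.015,0,0,0,-1],[0,0,0.01,0,0,0,-1],[0,0,0.006,0,0,0,-1],[0,0,0,0,0,0,-1],[0,0,0,0,0,0,-1]])

```text
t: 8.45
tcp_pos: [0.5459, -0.1581, 0.1609]
tool_rot: [0.991, -0.13, 0.0, 0.0]
force: [0.2, 0.7, -0.8]
finger_gap: 0.539
gripper_force: 62.4
```

```bash
cat > near.py <<'E'
from held import *
def near(tag):
    st=manip.sense(); s=snap('wrist'); np.savez(tag+'.npz',**s); save(s,tag+'.png')
    print('tcp',st['tcp_pos'].round(4),'F',st['force'].round(2),'M',st['ft_torque'].round(3),'gap',st['finger_gap'])
    Rt=R.from_quat(st['tool_rot']).as_matrix(); C=cloud(s); P=(C-st['tcp_pos'])@Rt; print('Ftool',(Rt.T@st['force']).round(2))
    held(s,st)
    b=(np.hypot(C[...,0]-.548,C[...,1]+.159)<.045)&(np.hypot(C[...,0]-.548,C[...,1]+.159)>.028)&(s['z_map']>.2)&(C[...,2]>.03)&(C[...,2]<.135)&(s['image'].min(2)>150)
    print('pan floor z',b.sum(),np.median(C[b][:,2]) if b.any() else None)
E
python3 -c "
from near import *
near('n1')"
```

```text
tcp [ 0.5459 -0.1581  0.1609] F [ 0.17  0.7  -0.78] M [-0.008  0.026  0.014] gap 0.5387220754012467
Ftool [-0.02 -0.72  0.78]
hole 84 [322.4 257.7] (array([ 0.0031, -0.0003]), np.float64(0.0072))
outer 117 (array([ 0.0031, -0.0002]), np.float64(0.0251))
spindle 0.169 8 [-0.0036  0.    ] world [ 0.5428 -0.1578  0.1728]
spindle 0.174 80 [-0.0026 -0.0002] world [ 0.5435 -0.1576  0.1765]
spindle 0.179 282 [-0.0022 -0.0003] world [ 0.5439 -0.1575  0.1815]
pan floor z 1206 0.12704058781892547
```

drive_tool(plan=[[-0.001,0.0005,0.003,0,0,0,-1],[0,0,0.005,0,0,0,-1],[0,0,0.005,0,0,0,-1],[0,0,0.005,0,0,0,-1],[0,0,0,0,0,0,-1],[0,0,0,0,0,0,-1]])

```text
t: 9.1
tcp_pos: [0.5451, -0.1587, 0.1426]
tool_rot: [0.991, -0.131, 0.0, 0.0]
force: [0.8, -1.1, 0.2]
finger_gap: 0.539
gripper_force: 62.6
```

```bash
python3 -c "
from near import *
near('n2')"
```

```text
tcp [ 0.5451 -0.1587  0.1426] F [ 0.81 -1.15  0.18] M [-0.117 -0.293  0.003] gap 0.5386220636825162
Ftool [ 1.08  0.9  -0.18]
hole 82 [322.5 259. ] (array([ 0.0037, -0.0003]), np.float64(0.0071))
outer 118 (array([ 0.0031, -0.0002]), np.float64(0.0251))
spindle 0.164 377 [-0.0014 -0.0004] world [ 0.5438 -0.1581  0.1665]
spindle 0.169 3009 [ 0.0024 -0.0002] world [ 0.5475 -0.159   0.1712]
pan floor z 739 0.11299693077004919
```

drive_tool(plan=[[0,0,0.004,0,0,0,-1],[0,0,0.004,0,0,0,-1],[0,0,0.004,0,0,0,-1],[0,0,0,0,0,0,-1]])

```text
t: 9.55
tcp_pos: [0.5454, -0.1586, 0.1303]
tool_rot: [0.991, -0.131, 0.001, 0.0]
force: [2.5, -1.0, 0.3]
finger_gap: 0.535
gripper_force: 62.8
```

```bash
python3 -c "
from near import *
near('n3')"
```

```text
tcp [ 0.5454 -0.1586  0.1303] F [ 2.51 -0.97  0.35] M [-0.092 -0.566 -0.01 ] gap 0.5352703294819362
Ftool [ 2.68  0.29 -0.34]
hole 82 [322.7 259.8] (array([ 0.0043, -0.0002]), np.float64(0.0073))
outer 117 (array([ 0.003 , -0.0002]), np.float64(0.0252))
pan floor z 506 0.10253536934700991
```

The sideways force is about 2.7 N along tool +x, so the centre lies that way. I shift 1.2 mm in that direction and recheck.

drive_tool(plan=[[0.0012,0,0,0,0,0,-1],[0,0,0,0,0,0,-1],[0,0,0,0,0,0,-1]])

```text
t: 9.9
tcp_pos: [0.5456, -0.1585, 0.1306]
tool_rot: [0.991, -0.13, -0.0, -0.0]
force: [2.3, -0.3, 0.8]
finger_gap: 0.537
gripper_force: 62.8
```

```bash
python3 -c "
from near import *
near('n4')"
```

```text
tcp [ 0.5456 -0.1585  0.1306] F [ 2.32 -0.25  0.85] M [ 0.023 -0.415 -0.01 ] gap 0.5372737560938416
Ftool [ 2.31 -0.36 -0.85]
hole 80 [322.6 260.5] (array([ 0.0043, -0.0003]), np.float64(0.0074))
outer 117 (array([ 0.003 , -0.0002]), np.float64(0.0252))
pan floor z 376 0.10358720637017926
```

drive_tool(plan=[[0.001,0,0,0,0,0,-1],[0,0,0,0,0,0,-1],[0,0,0,0,0,0,-1]])

```text
t: 10.25
tcp_pos: [0.5461, -0.1586, 0.1304]
tool_rot: [0.991, -0.13, -0.001, -0.0]
force: [0.6, 1.1, 0.8]
finger_gap: 0.534
gripper_force: 62.8
```

```bash
python3 -c "
from near import *
near('n5')"
```

```text
tcp [ 0.5461 -0.1586  0.1304] F [0.58 1.1  0.76] M [ 0.101 -0.168 -0.014] gap 0.5338285903244057
Ftool [ 0.28 -1.21 -0.76]
hole 77 [322.3 261.1] (array([ 0.0045, -0.0003]), np.float64(0.0075))
outer 118 (array([ 0.0029, -0.0002]), np.float64(0.0252))
pan floor z 334 0.10379591625915646
```

drive_tool(plan=[[0.0004,-0.0003,0.003,0,0,0,-1],[0,0,0.003,0,0,0,-1],[0,0,0.003,0,0,0,-1],[0,0,0,0,0,0,-1],[0,0,0,0,0,0,-1]])

```text
t: 10.8
tcp_pos: [0.547, -0.1587, 0.1214]
tool_rot: [0.991, -0.13, -0.0, -0.0]
force: [0.3, -1.1, 1.4]
finger_gap: 0.536
gripper_force: 62.9
```

```bash
python3 -c "
from near import *
near('n6')"
```

```text
tcp [ 0.547  -0.1587  0.1214] F [ 0.25 -1.15  1.37] M [-0.033  0.064  0.001] gap 0.5364843013262894
Ftool [ 0.54  1.04 -1.37]
outer 117 (array([ 0.003 , -0.0002]), np.float64(0.0251))
pan floor z 294 0.09526048363159344
```

The moments are near zero, so the ring is centred with the TCP at (0.547, -0.1587). I keep pushing.

drive_tool(plan=[[0,0,0.003,0,0,0,-1],[0,0,0.003,0,0,0,-1],[0,0,0.003,0,0,0,-1],[0,0,0,0,0,0,-1],[0,0,0,0,0,0,-1]])

```text
t: 11.35
tcp_pos: [0.5473, -0.1588, 0.1125]
tool_rot: [0.991, -0.131, -0.0, -0.0]
force: [0.2, -0.9, 3.8]
finger_gap: 0.539
gripper_force: 63.0
```

```bash
python3 -c "
from near import *
near('n7')"
```

```text
tcp [ 0.5473 -0.1588  0.1125] F [ 0.17 -0.89  3.84] M [-0.02   0.08   0.006] gap 0.5389894267985657
Ftool [ 0.4   0.82 -3.84]
hole 45 [315.2 263.2] (array([ 0.0024, -0.0021]), np.float64(0.0055))
outer 117 (array([ 0.003 , -0.0002]), np.float64(0.0251))
pan floor z 281 0.08673770207179093
```

drive_tool(plan=[[0,0,0.003,0,0,0,-1],[0,0,0.003,0,0,0,-1],[0,0,0,0,0,0,-1]])

```text
t: 11.7
tcp_pos: [0.5473, -0.1588, 0.1063]
tool_rot: [0.991, -0.131, 0.0, 0.0]
force: [0.2, -0.4, 3.7]
finger_gap: 0.537
gripper_force: 63.1
```

```bash
python3 -c "
from near import *
near('n8')"
```

```text
tcp [ 0.5473 -0.1588  0.1063] F [ 0.19 -0.45  3.74] M [-0.072 -0.027 -0.043] gap 0.5365053583810743
Ftool [ 0.3   0.39 -3.74]
outer 117 (array([ 0.0031, -0.0002]), np.float64(0.0251))
pan floor z 256 0.0806449866603088
```

drive_tool(plan=[[0,0.0003,0.003,0,0,0,-1],[0,0,0.003,0,0,0,-1],[0,0,0,0,0,0,-1],[0,0,0,0,0,0,-1]])

```text
t: 12.15
tcp_pos: [0.5472, -0.1589, 0.1005]
tool_rot: [0.991, -0.131, 0.0, -0.0]
force: [0.3, -0.1, 4.5]
finger_gap: 0.537
gripper_force: 63.1
```

```bash
python3 -c "
from near import *
near('n9')"
```

```text
tcp [ 0.5472 -0.1589  0.1005] F [ 0.34 -0.14  4.48] M [ 0.158 -0.017 -0.009] gap 0.5373737505945192
Ftool [ 0.37  0.05 -4.48]
hole 46 [329.2 263.7] (array([0.0025, 0.0013]), np.float64(0.0059))
outer 116 (array([ 0.0029, -0.0002]), np.float64(0.0252))
pan floor z 230 0.0751443175858969
```

drive_tool(plan=[[0,-0.0002,0.003,0,0,0,-1],[0,0,0.003,0,0,0,-1],[0,0,0,0,0,0,-1],[0,0,0,0,0,0,-1]])

```text
t: 12.6
tcp_pos: [0.5466, -0.1588, 0.094]
tool_rot: [0.991, -0.13, -0.001, -0.0]
force: [0.2, -0.7, 0.1]
finger_gap: 0.535
gripper_force: 76.6
```

```bash
python3 -c "
from near import *
near('n10')"
```

```text
tcp [ 0.5466 -0.1588  0.094 ] F [ 0.15 -0.7   0.11] M [-0.08  -0.016 -0.042] gap 0.5352393923265855
Ftool [ 0.33  0.63 -0.11]
outer 0 (array([0., 0.]), np.float64(0.0))
spindle 0.164 291 [ 0.0023 -0.0006] world [ 0.5492 -0.1587  0.1658]
pan floor z 0 None
```

It clicked past: the force fell to the ring's own weight, and the pan now carries the ring at about its equilibrium. I release gently and lift.

drive_tool(plan=[[0,0,0,0,0,0,-0.05],[0,0,0,0,0,0,0.3],[0,0,0,0,0,0,0.45],[0,0,0,0,0,0,0.45]])

```text
t: 13.05
tcp_pos: [0.5471, -0.1587, 0.0945]
tool_rot: [0.991, -0.131, -0.0, -0.0]
force: [0.4, 0.0, 0.7]
finger_gap: 0.721
gripper_force: 0.0
```

drive_tool(plan=[[0,0,-0.01,0,0,0,0.45],[0,0,-0.02,0,0,0,0.45],[0,0,-0.03,0,0,0,0.45],[0,0,-0.04,0,0,0,0.45],[0,0,-0.04,0,0,0,0.45],[-0.025,0,0,0,0,0,0.45],[-0.025,0,0,0,0,0,0.45],[0,0,0,0,0,0,0.45],[0,0,0,0,0,0,0.45]])

```text
t: 13.95
tcp_pos: [0.499, -0.146, 0.2355]
tool_rot: [0.991, -0.131, 0.001, 0.0]
force: [-0.2, -0.5, -0.4]
finger_gap: 0.725
gripper_force: 0.0
```

```bash
cat > pan.py <<'E'
from held import *
def pan(tag):
    st=manip.sense(); s=snap('wrist'); np.savez(tag+'.npz',**s); save(s,tag+'.png'); print('tcp',st['tcp_pos'].round(4),st['force'].round(1),st['finger_gap'])
    C=cloud(s); c=np.array([.548,-.159]); a=np.array([.966,-.259]); d=C[...,:2]-c; r=np.hypot(d[...,0],d[...,1]); ok=s['z_map']>.2
    al=d@a; 
    def med(n,m): 
        p=C[m]; print(n,m.sum(),np.median(p,0).round(4) if m.any() else '', ('ctr',((p.min(0)+p.max(0))/2).round(4),'zrange',np.percentile(p[:,2],[5,95]).round(4)) if m.any() else '')
    med('floor',ok&(r>.029)&(r<.034)&(C[...,2]>.05)&(C[...,2]<.135)&(al<.02))
    med('ringtop',ok&(r>.013)&(r<.023)&(C[...,2]>.06)&(C[...,2]<.17))
    med('tip',ok&(r<.004)&(C[...,2]>.1))
    hsv=cv2.cvtColor(s['image'],cv2.COLOR_RGB2HSV)
    red=((hsv[...,0]<8)|(hsv[...,0]>172))&(hsv[...,1]>120)&(al>.05)&(r<.09)&ok; med('red',red)
    v,u=np.argwhere(red).T; print('red px',u.min(),u.max(),v.min(),v.max())
    blk=(s['image'].max(2)<60)&ok&(al>.045)&(r<.08)&(C[...,2]>.05)&(C[...,2]<.135); med('black',blk)
    # ring outline centre
    m=(ok&(r<.034)&(np.abs(C[...,2]-np.median(C[ok&(r>.013)&(r<.022)&(C[...,2]>.06)][:,2]))<.003)).astype(np.uint8)
    q=C[m>0][:,:2]; e,rr=cv2.minEnclosingCircle(np.float32(q)); print('ring circ',np.round(e,4),round(rr,4))
E
python3 -c "
from pan import *
pan('p1')"
```

```text
tcp [ 0.499  -0.146   0.2355] [-0.2 -0.5 -0.4] 0.7245304186797226
floor 695 [ 0.5363 -0.1506  0.1131] ('ctr', array([ 0.5442, -0.1589,  0.1132]), 'zrange', array([0.112 , 0.1143]))
ringtop 1213 [ 0.5499 -0.1596  0.1251] ('ctr', array([ 0.5481, -0.159 ,  0.1252]), 'zrange', array([0.1239, 0.1262]))
tip 78 [ 0.5482 -0.159   0.1666] ('ctr', array([ 0.5481, -0.159 ,  0.1665]), 'zrange', array([0.1656, 0.168 ]))
red 208 [ 0.6127 -0.1535  0.0951] ('ctr', array([ 0.6137, -0.1589,  0.0574]), 'zrange', array([0.0928, 0.0988]))
red px 291 321 72 85
black 7 [ 0.5911 -0.1984  0.1089] ('ctr', array([ 0.5939, -0.1989,  0.1089]), 'zrange', array([0.1082, 0.1095]))
ring circ [ 0.5467 -0.1582] 0.025
```

Ring 1 is home: its top is 12.0 mm above the pan floor, and the pan is at about 0.017. The red mark at z≈0.095 means a marker setting of about 0.028, so a second ring is needed. I fetch the steel ring at (0.572, 0.112).

drive_tool(plan=[[0,-0.045,0,0,0,0,0.35],[0,-0.045,0,0,0,0,0.35],[0,-0.045,0.02,0,0,0,0.35],[0,-0.045,0.035,0,0,0,0.35],[0.002,-0.045,0.035,0,0,0,0.35],[0,-0.043,0.035,0,0,0,0.35],[0,0,0.035,0,0,0,0.35],[0,0,0.03,0,0,0,0.35],[0,0,0,0,0,0,0.35],[0,0,0,0,0,0,0.35]])

```text
t: 15.0
tcp_pos: [0.5667, 0.0977, 0.0563]
tool_rot: [0.991, -0.131, -0.0, 0.0]
force: [0.3, 0.2, -0.3]
finger_gap: 0.678
gripper_force: 0.0
```

```bash
python3 - <<'E'
from tips import *
st=manip.sense(); s=snap('wrist'); tips(s,st); rings(s); print(st['tcp_pos'],st['finger_gap'])
E
```

```text
tip -1 z -0.028 -0.0265 x -0.0098 0.013 inner 0.0287
tip 1 z -0.0283 -0.0265 x -0.0096 0.0129 inner 0.0282
ring px [102. 263.] xy [0.5726 0.2871] r 0.027 lsq [0.5725 0.2873] rl 0.0254 sat 20.0 tool d [-0.0445 -0.1846  0.0455]
ring px [303. 210.] xy [0.5743 0.1121] r 0.0251 lsq [0.5742 0.1121] rl 0.0244 sat 18.0 tool d [ 0.0025 -0.0158  0.0455]
ring px [466. 181.] xy [ 0.5639 -0.0148] r 0.0259 lsq [ 0.5636 -0.0147] rl 0.0248 sat 149.0 tool d [0.0252 0.1094 0.0455]
ring px [386. 105.] xy [0.634  0.0341] r 0.0249 lsq [0.634 0.034] rl 0.0242 sat 153.0 tool d [0.0805 0.0442 0.0456]
ring px [247. 101.] xy [0.6615 0.1269] r 0.0249 lsq [0.6616 0.1269] rl 0.0242 sat 164.0 tool d [ 0.0832 -0.0527  0.0457]
[0.56670281 0.09771957 0.05632599] 0.6781965089046498
```

drive_tool(plan=[[0.001,-0.008,0.01,0,0,0,0.35],[0,-0.0075,0.02,0,0,0,0.35],[0,0,0.02,0,0,0,0.35],[0,0,0.015,0,0,0,0.35],[0,0,0.008,0,0,0,0.35],[0,0,0,0,0,0,0.35],[0,0,0,0,0,0,0.35]])

```text
t: 15.75
tcp_pos: [0.5715, 0.1123, -0.0159]
tool_rot: [0.991, -0.131, 0.001, -0.0]
force: [0.4, 0.3, -0.3]
finger_gap: 0.681
gripper_force: 0.0
```

drive_tool(plan=[[0,0,0,0,0,0,-1],[0,0,0,0,0,0,-1],[0,0,0,0,0,0,-1],[0,0,0,0,0,0,-1],[0,0,-0.02,0,0,0,-1],[0,0,-0.04,0,0,0,-1],[0,0,-0.05,0,0,0,-1],[0,0,-0.05,0,0,0,-1],[0,0,-0.05,0,0,0,-1],[0,0,-0.04,0,0,0,-1]])

```text
t: 16.75
tcp_pos: [0.5713, 0.1124, 0.2371]
tool_rot: [0.991, -0.131, 0.002, -0.0]
force: [0.8, -0.5, -2.4]
finger_gap: 0.525
gripper_force: 61.7
```

drive_tool(plan=[[0.0067,0.038,0,0,0,0,-1],[0.0067,0.038,0,0,0,0,-1],[0.0067,0.038,0,0,0,0,-1],[0.0067,0.038,0,0,0,0,-1],[0.0067,0.038,0,0,0,0,-1],[0.0067,0.038,0,0,0,0,-1],[0.0065,0.04,0.02,0,0,0,-1],[0,0,0.03,0,0,0,-1],[0,0,0,0,0,0,-1],[0,0,0,0,0,0,-1]])

```text
t: 17.75
tcp_pos: [0.546, -0.158, 0.1835]
tool_rot: [0.991, -0.131, -0.001, -0.0]
force: [0.2, -0.3, -1.2]
finger_gap: 0.533
gripper_force: 62.1
```

```bash
python3 -c "
from near import *
near('m1')"
```

```text
tcp [ 0.546  -0.158   0.1835] F [ 0.23 -0.31 -1.25] M [-0.063 -0.049  0.022] gap 0.5327756300531397
Ftool [0.3  0.25 1.25]
hole 84 [322.4 252.7] (array([ 0.0055, -0.0002]), np.float64(0.0082))
outer 104 (array([ 0.005 , -0.0002]), np.float64(0.0247))
pan floor z 922 0.11310543541124385
```

```bash
python3 - <<'E'
from held import *
for n in ['w5','n2','m1']:
    s={k:(v if v.ndim else float(v)) for k,v in np.load(n+'.npz').items()}
    T=np.linalg.inv(s['T']@np.linalg.inv(s['mount'])); P=cloud(s)@T[:3,:3].T+T[:3,3]
    k=(s['z_map']<.165)&(s['z_map']>0)&(np.abs(P[...,2]+.0285)<.006)&(np.abs(P[...,1])<.022)&(P[...,0]>-.02)&(P[...,0]<.03)
    p=P[k]
    for _ in range(4):
        A=np.c_[p[:,:2],np.ones(len(p))]; c=np.linalg.lstsq(A,p[:,2],rcond=None)[0]; e=np.abs(A@c-p[:,2]); p=p[e<max(.0015,2*e.std())]
    print(n,len(p),'slope',c[:2].round(3),'z0',c[2].round(4),'x',p[:,0].min().round(4),p[:,0].max().round(4), np.percentile(p[:,0],[1,99]).round(4))
E
```

```text
w5 4400 slope [ 0.003 -0.002] z0 -0.0287 x -0.02 0.0259 [-0.0194  0.0241]
n2 4371 slope [-0.005 -0.   ] z0 -0.0287 x -0.02 0.0257 [-0.0193  0.0242]
m1 4390 slope [ 0.006 -0.001] z0 -0.0266 x -0.02 0.0266 [-0.0193  0.0254]
```

drive_tool(plan=[[0,0.0005,0.01,0,0,0,-1],[0,0,0.015,0,0,0,-1],[0,0,0.01,0,0,0,-1],[0,0,0.005,0,0,0,-1],[0,0,0.005,0,0,0,-1],[0,0,0.005,0,0,0,-1],[0,0,0.005,0,0,0,-1],[0,0,0,0,0,0,-1],[0,0,0,0,0,0,-1]])

```text
t: 18.7
tcp_pos: [0.5465, -0.1588, 0.1287]
tool_rot: [0.991, -0.131, -0.0, -0.0]
force: [-0.6, 2.0, 0.1]
finger_gap: 0.532
gripper_force: 62.3
```

```bash
python3 -c "
from near import *
near('m2')"
```

```text
tcp [ 0.5465 -0.1588  0.1287] F [-0.55  2.02  0.06] M [ 0.278  0.094 -0.069] gap 0.5318155840590905
Ftool [-1.06 -1.8  -0.06]
hole 88 [322.4 258.6] (array([ 0.0061, -0.0003]), np.float64(0.0078))
outer 106 (array([ 0.005 , -0.0002]), np.float64(0.0247))
pan floor z 620 0.10015230807437794
```

drive_tool(plan=[[-0.0005,-0.0008,0.003,0,0,0,-1],[0,0,0.003,0,0,0,-1],[0,0,0,0,0,0,-1],[0,0,0,0,0,0,-1]])

```text
t: 19.15
tcp_pos: [0.5466, -0.1585, 0.1228]
tool_rot: [0.991, -0.131, 0.0, 0.0]
force: [0.2, -0.3, 0.8]
finger_gap: 0.53
gripper_force: 62.5
```

```bash
python3 -c "
from near import *
near('m3')"
```

```text
tcp [ 0.5466 -0.1585  0.1228] F [ 0.18 -0.25  0.85] M [-0.07   0.07  -0.034] gap 0.5297260261802585
Ftool [ 0.24  0.2  -0.85]
hole 81 [323.4 259.5] (array([ 0.0056, -0.    ]), np.float64(0.0074))
outer 107 (array([ 0.005 , -0.0002]), np.float64(0.0247))
pan floor z 578 0.09437765935399285
```

drive_tool(plan=[[0,0,0.003,0,0,0,-1],[0,0,0.003,0,0,0,-1],[0,0,0.003,0,0,0,-1],[0,0,0.003,0,0,0,-1],[0,0,0,0,0,0,-1],[0,0,0,0,0,0,-1]])

```text
t: 19.8
tcp_pos: [0.5465, -0.1583, 0.1107]
tool_rot: [0.991, -0.131, 0.0, 0.0]
force: [0.6, -1.9, 1.2]
finger_gap: 0.525
gripper_force: 62.8
```

```bash
python3 -c "
from near import *
near('m4')"
```

```text
tcp [ 0.5465 -0.1583  0.1107] F [ 0.56 -1.93  1.22] M [-0.195  0.053 -0.033] gap 0.5252307242184996
Ftool [ 1.04  1.72 -1.22]
hole 82 [322.5 258.9] (array([ 0.006 , -0.0001]), np.float64(0.0077))
outer 105 (array([ 0.0049, -0.0001]), np.float64(0.0248))
pan floor z 536 0.08244585674285687
```

drive_tool(plan=[[0,0.0004,0.003,0,0,0,-1],[0,0,0.003,0,0,0,-1],[0,0,0.003,0,0,0,-1],[0,0,0,0,0,0,-1],[0,0,0,0,0,0,-1]])

```text
t: 20.35
tcp_pos: [0.5463, -0.1584, 0.1016]
tool_rot: [0.991, -0.131, 0.0, -0.0]
force: [0.3, -0.4, 3.0]
finger_gap: 0.528
gripper_force: 63.0
```

```bash
python3 -c "
from near import *
near('m5')"
```

```text
tcp [ 0.5463 -0.1584  0.1016] F [ 0.32 -0.35  2.98] M [ 0.017 -0.1   -0.003] gap 0.5281560472558676
Ftool [ 0.4   0.26 -2.98]
hole 80 [323.2 259.5] (array([ 0.0055, -0.0001]), np.float64(0.0074))
outer 105 (array([ 0.005 , -0.0002]), np.float64(0.0247))
pan floor z 530 0.07360833821674495
```

drive_tool(plan=[[0.0003,0,0.003,0,0,0,-1],[0,0,0.003,0,0,0,-1],[0,0,0,0,0,0,-1],[0,0,0,0,0,0,-1]])

```text
t: 20.8
tcp_pos: [0.5464, -0.1585, 0.0955]
tool_rot: [0.991, -0.131, -0.0, -0.0]
force: [-0.1, 1.2, 3.5]
finger_gap: 0.529
gripper_force: 63.1
```

```bash
python3 -c "
from near import *
near('m6')"
```

```text
tcp [ 0.5464 -0.1585  0.0955] F [-0.13  1.15  3.48] M [ 0.102 -0.018 -0.024] gap 0.529408260705355
Ftool [-0.43 -1.08 -3.48]
hole 88 [322.8 259. ] (array([ 0.006 , -0.0002]), np.float64(0.0078))
outer 106 (array([ 0.005 , -0.0002]), np.float64(0.0247))
pan floor z 481 0.06755828833694974
```

drive_tool(plan=[[0,-0.0002,0.003,0,0,0,-1],[0,0,0.002,0,0,0,-1],[0,0,0,0,0,0,-1],[0,0,0,0,0,0,-1]])

```text
t: 21.25
tcp_pos: [0.5465, -0.1585, 0.0906]
tool_rot: [0.991, -0.13, -0.0, 0.0]
force: [-0.3, -0.9, 4.7]
finger_gap: 0.534
gripper_force: 63.2
```

```bash
python3 -c "
from near import *
near('m7')"
```

```text
tcp [ 0.5465 -0.1585  0.0906] F [-0.3  -0.85  4.66] M [0.002 0.043 0.005] gap 0.5341391525957737
Ftool [-0.07  0.9  -4.66]
hole 87 [322.6 259. ] (array([ 0.0061, -0.0002]), np.float64(0.0078))
outer 107 (array([ 0.005 , -0.0002]), np.float64(0.0247))
pan floor z 458 0.06291342258285333
```

drive_tool(plan=[[0,0,0.002,0,0,0,-1],[0,0,0.002,0,0,0,-1],[0,0,0,0,0,0,-1],[0,0,0,0,0,0,-1]])

```text
t: 21.7
tcp_pos: [0.5466, -0.1585, 0.0866]
tool_rot: [0.991, -0.131, 0.0, 0.0]
force: [-0.3, -0.4, 4.3]
finger_gap: 0.529
gripper_force: 63.3
```

```bash
python3 -c "
from near import *
near('m8')"
```

```text
tcp [ 0.5466 -0.1585  0.0866] F [-0.34 -0.4   4.35] M [-0.035 -0.051  0.03 ] gap 0.5291952348692668
Ftool [-0.23  0.47 -4.35]
hole 81 [323.2 259.7] (array([ 0.0058, -0.0001]), np.float64(0.0076))
outer 105 (array([ 0.0049, -0.0001]), np.float64(0.0248))
spindle 0.179 523 [ 0.0111 -0.0002] world [ 0.5573 -0.161   0.1823]
pan floor z 464 0.05907714841830412
```

drive_tool(plan=[[0,0,0.002,0,0,0,-1],[0,0,0.001,0,0,0,-1],[0,0,0,0,0,0,-1],[0,0,0,0,0,0,-1]])

```text
t: 22.15
tcp_pos: [0.5467, -0.1585, 0.0837]
tool_rot: [0.991, -0.131, 0.0, 0.0]
force: [-0.6, -0.7, 5.2]
finger_gap: 0.525
gripper_force: 63.4
```

```bash
python3 -c "
from near import *
near('m9')"
```

```text
tcp [ 0.5467 -0.1585  0.0837] F [-0.61 -0.7   5.16] M [-0.047 -0.008 -0.025] gap 0.5253196551570216
Ftool [-0.41  0.83 -5.16]
hole 51 [316.1 261.4] (array([ 0.0032, -0.002 ]), np.float64(0.0052))
outer 105 (array([ 0.0049, -0.0001]), np.float64(0.0248))
spindle 0.174 52 [0.0104 0.    ] world [ 0.5567 -0.1612  0.1783]
spindle 0.179 998 [ 0.0112 -0.0002] world [ 0.5575 -0.1611  0.1815]
pan floor z 404 0.05680574824393542
```

drive_tool(plan=[[-0.0004,0,0.001,0,0,0,-1],[0.0004,0.0003,0.001,0,0,0,-1],[0,-0.0003,0,0,0,0,-1],[0,0,0,0,0,0,-1]])

```text
t: 22.6
tcp_pos: [0.546, -0.1585, 0.0812]
tool_rot: [0.991, -0.13, -0.001, 0.0]
force: [-1.4, -2.2, 2.0]
finger_gap: 0.526
gripper_force: 106.6
```

```bash
python3 -c "
from near import *
near('m10')"
```

```text
tcp [ 0.546  -0.1585  0.0812] F [-1.41 -2.22  1.96] M [-0.315  0.148  0.12 ] gap 0.5261435082174899
Ftool [-0.8   2.51 -1.95]
outer 69 (array([ 0.0044, -0.0002]), np.float64(0.0249))
spindle 0.174 628 [ 0.0111 -0.0002] world [ 0.5567 -0.1612  0.1769]
spindle 0.179 1070 [ 0.0118 -0.0003] world [ 0.5574 -0.161   0.1815]
pan floor z 0 None
```

It clicked home with the pan kept above its limit. I ease up to the two-ring equilibrium and then release.

drive_tool(plan=[[0,0,-0.004,0,0,0,-1],[0,0,-0.004,0,0,0,-1],[0,0,-0.004,0,0,0,-1],[0,0,-0.001,0,0,0,-1],[0,0,0,0,0,0,-1],[0,0,0,0,0,0,-1]])

```text
t: 23.25
tcp_pos: [0.5463, -0.158, 0.0946]
tool_rot: [0.991, -0.131, -0.0, -0.0]
force: [-0.5, -0.8, -0.5]
finger_gap: 0.532
gripper_force: 106.5
```

drive_tool(plan=[[0,0,0,0,0,0,-0.05],[0,0,0,0,0,0,0.3],[0,0,0,0,0,0,0.45],[0,0,0,0,0,0,0.45]])

```text
t: 23.65
tcp_pos: [0.5468, -0.1585, 0.0947]
tool_rot: [0.991, -0.131, 0.0, 0.0]
force: [0.5, 0.5, -0.4]
finger_gap: 0.728
gripper_force: 0.0
```

drive_tool(plan=[[0,0,-0.01,0,0,0,0.45],[0,0,-0.02,0,0,0,0.45],[0,0,-0.03,0,0,0,0.45],[0,0,-0.04,0,0,0,0.45],[0,0,-0.04,0,0,0,0.45],[-0.025,0,0,0,0,0,0.45],[-0.025,0,0,0,0,0,0.45],[0,0,0,0,0,0,0.45],[0,0,0,0,0,0,0.45],[0,0,0,0,0,0,0.45]])

```text
t: 24.65
tcp_pos: [0.4993, -0.146, 0.2352]
tool_rot: [0.991, -0.131, 0.001, 0.0]
force: [0.0, 0.5, -0.5]
finger_gap: 0.727
gripper_force: 0.0
```

```bash
python3 - <<'E'
from pan import *
pan('p2')
s=snap('side'); C=cloud(s); np.savez('s2.npz',**s)
a=cv2.resize(s['image'][135:215,290:370],(400,400),interpolation=cv2.INTER_CUBIC)
w=dict(np.load('p2.npz'))['image']; b=cv2.resize(w[50:150,270:370],(400,400),interpolation=cv2.INTER_CUBIC)
cv2.imwrite('pics/j2.png',np.hstack([a,b])[:,:,::-1])
E
```

```text
tcp [ 0.4993 -0.146   0.2352] [ 0.   0.5 -0.5] 0.7271421109000223
floor 625 [ 0.5369 -0.1507  0.0988] ('ctr', array([ 0.5442, -0.159 ,  0.0983]), 'zrange', array([0.0976, 0.1   ]))
ringtop 1216 [ 0.5493 -0.1593  0.1228] ('ctr', array([ 0.5481, -0.159 ,  0.123 ]), 'zrange', array([0.1216, 0.124 ]))
tip 67 [ 0.548  -0.1592  0.1523] ('ctr', array([ 0.548 , -0.1592,  0.1519]), 'zrange', array([0.1509, 0.1533]))
red 195 [ 0.6126 -0.1526  0.0954] ('ctr', array([ 0.6174, -0.1588,  0.0562]), 'zrange', array([0.0925, 0.0988]))
red px 291 321 72 85
black 4 [ 0.5905 -0.1996  0.0953] ('ctr', array([ 0.592 , -0.1994,  0.0948]), 'zrange', array([0.0941, 0.0956]))
ring circ [ 0.5475 -0.1581] 0.0249
```

View pics/j2.png

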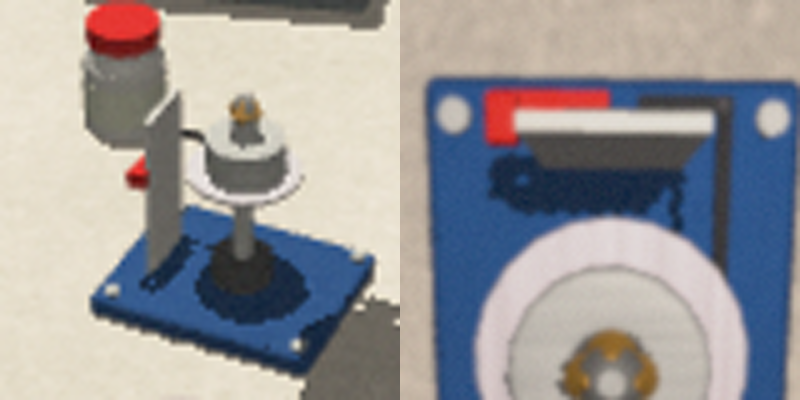

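Side and wrist crops: both rings lie flat under the brass catch, with the stack 24 mm high and the pan at 0.031. The red bar is at wrist pixels about (293–322, 73–80) and the black pointer at about (332–350, 75). I compare their heights directly.

```bash
python3 - <<'E'
from held import *
for n in ['w5','p1','p2']:
    s={k:(v if v.ndim else float(v)) for k,v in np.load(n+'.npz').items()}
    C=cloud(s); im=s['image'].astype(int); d=C[...,:2]-[.548,-.159]; al=d@[.966,-.259]; la=d@[.259,.966]
    reg=(al>.055)&(al<.08)&(np.abs(la)<.04)&(C[...,2]>.07)&(C[...,2]<.135)&(s['z_map']>.2)
    red=reg&(im[...,0]>120)&(im[...,1]<70); blk=reg&(im.max(2)<75)&(la<.002)
    for nm,m in [('red',red),('blk',blk)]:
        if m.sum()<3: print(n,nm,'none'); continue
        e=cv2.erode(m.astype(np.uint8),np.ones((3,3)))>0
        p=C[e] if e.sum()>5 else C[m]
        print(n,nm,m.sum(),e.sum(),'z pct',np.percentile(p[:,2],[10,50,90]).round(4),'al',al[m].min().round(3),al[m].max().round(3),'la',la[m].min().round(3),la[m].max().round(3))
E
```

```text
w5 red 151 65 z pct [0.0935 0.0979 0.0986] al 0.055 0.065 la 0.001 0.031
w5 blk 107 36 z pct [0.1221 0.123  0.1236] al 0.055 0.063 la -0.029 -0.008
p1 red 163 70 z pct [0.0934 0.0957 0.0986] al 0.055 0.066 la 0.001 0.031
p1 blk 105 36 z pct [0.108  0.109  0.1098] al 0.055 0.064 la -0.029 -0.008
p2 red 152 67 z pct [0.0939 0.0975 0.0985] al 0.055 0.066 la 0.0 0.031
p2 blk 41 0 z pct [0.0941 0.0951 0.0957] al 0.055 0.064 la -0.029 -0.007
```

The pointer top is at 0.095 and the red bar top at about 0.098, so the pointer is roughly 3 mm below the mark. With one ring it was about 11 mm above. Two rings are therefore right, and the arm is clear, so I hand in.

```bash
python3 -c "
from station import manip
print(manip.sign_off())"
```

```text
the job is handed in; nothing more can be done
None
```

I pushed two rings home past the catch, leaving the pointer about 3 mm below the red mark with the pan at rest (one ring left it about 11 mm above); two spare rings stay on the bench, and the job is handed in, with no verdict shown.

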